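Put the test probes back in their tray

TASK

Put the four loose steel test probes (the slim-stemmed ones with a disc, rod, square or bar foot) away in the white tray, each standing upright, foot flat on the tray floor, inside the nest that matches the shape of its foot. Set them down rather than dropping them, do not knock or lay any over, and leave the two knobbed balance weights standing where they are.

Things in the scene. Friction and masses are not known exactly. Their poses are not given: they have to be found in the camera images.
- disc_mid (a point): Loose probe with a wide round disc foot, 58 mm diameter and 14 mm thick; stem above that. Steel, 80 mm tall, standing on its foot; a plain round 16 mm stem rises on its axis to the top, with three thin dark rings. Grip it by the stem, best 60 mm above its underside. The point is on the stem axis, 40 mm above the underside; z is up.
- rod_mid (a point): Loose probe with a narrow round foot, 30 mm diameter and 34 mm tall; stem above that. Steel, 80 mm tall, standing on its foot; a plain round 16 mm stem rises on its axis to the top, with three thin dark rings. Grip it by the stem, best 60 mm above its underside. The point is on the stem axis, 40 mm above the underside; z is up.
- square_mid (a point): Loose probe with a square plate foot, 42 x 42 mm and 14 mm thick; stem above that. Steel, 80 mm tall, standing on its foot; a plain round 16 mm stem rises on its axis to the top, with three thin dark rings. Grip it by the stem, best 60 mm above its underside. The point is on the stem axis, 40 mm above the underside; z is up. x and y run along the sides of the square.
- bar_mid (a point): Loose probe with an oblong bar foot, 60 mm long, 20 mm wide and 14 mm thick; stem above that. Steel, 80 mm tall, standing on its foot; a plain round 16 mm stem rises on its axis to the top, with three thin dark rings. Grip it by the stem, best 60 mm above its underside. The point is on the stem axis, 40 mm above the underside; z is up. x runs along the length of the bar.
- nest_disc: Large round nest for the disc probe: a grey ring of 74 mm inner and 82 mm outer diameter, 12 mm high. No bottom of its own, fixed on the tray floor, where the probe stands. Origin: centre of the opening at the level of that floor (5 mm above the table); z up. The white tray is fixed, 200 x 200 mm, its rim 18 mm above the table; the four nests stand in it two by two, 92 mm apart, in any arrangement.
- nest_rod: Small round nest for the rod probe: a grey ring of 46 mm inner and 54 mm outer diameter, 12 mm high. No bottom of its own, fixed on the tray floor, where the probe stands. Origin: centre of the opening at the level of that floor (5 mm above the table); z up.
- nest_square: Square nest for the square probe: a grey frame of 58 x 58 mm inside, 4 mm walls, 12 mm high. No bottom of its own, fixed on the tray floor, where the probe stands. Origin: centre of the opening at the level of that floor (5 mm above the table); z up. x and y run along its sides.
- nest_bar: Oblong nest for the bar probe: a grey frame of 76 mm (along x) by 36 mm (along y) inside, 4 mm walls, 12 mm high. No bottom of its own, fixed on the tray floor, where the probe stands. Origin: centre of the opening at the level of that floor (5 mm above the table); z up.
- weight_big_mid (a point): Loose steel balance weight, a look-alike, not a probe: thick round body of 52 mm diameter and 42 mm height with a small 20 mm knob on a short neck, 62 mm tall in all. The point is on its axis 31 mm above the underside. To be left alone.
- weight_small_mid (a point): Loose steel balance weight, a look-alike, not a probe: round body of 40 mm diameter and 34 mm height with a small 20 mm knob on a short neck, 54 mm tall in all. The point is on its axis 27 mm above the underside. To be left alone.

How it is judged (in metres and radians):
At the end, for the whole second after the job is handed in: Each probe stands upright (within 0.08 rad) in the nest of its own shape, its axis within 14 mm of the nest's centre and its foot down on the tray floor (within 4 mm), released and at rest; both balance weights stand upright within 20 mm of where they were at the start (horizontal distance between disc_mid and nest_disc below 0.014 m and z of disc_mid in the frame of nest_disc below 0.044 m and angle between each of disc_mid, rod_mid, square_mid, bar_mid's own z axis and vertical below 0.08 rad and linear speed of each of disc, rod, square, bar below 0.02 m/s and horizontal distance between rod_mid and nest_rod below 0.014 m and z of rod_mid in the frame of nest_rod below 0.044 m and horizontal distance between square_mid and nest_square below 0.014 m and z of square_mid in the frame of nest_square below 0.044 m and horizontal distance between bar_mid and nest_bar below 0.014 m and z of bar_mid in the frame of nest_bar below 0.044 m and distance of each of weight_big_mid, weight_small_mid from where it was at the start of the episode below 0.02 m and angle between each of weight_big_mid, weight_small_mid's own z axis and vertical below 0.1 rad); the robot touches nothing.
It fails at once if a balance weight is pushed more than 20 mm from where it stood, lifted or knocked over (distance of any of weight_big_mid, weight_small_mid from where it was at the start of the episode above 0.02 m or angle between any of weight_big_mid, weight_small_mid's own z axis and vertical above 0.4 rad).
It fails at once if a probe is knocked or laid over (tilted more than 45 degrees) (angle between any of disc_mid, rod_mid, square_mid, bar_mid's own z axis and vertical above 0.785 rad).
It fails at once if a probe is dropped or thrown (faster than 0.8 m/s with no finger touching it: a fall of more than about 30 mm) ((linear speed of disc above 0.8 m/s and contact force between disc and the fingers below 0.01 N) or (linear speed of rod above 0.8 m/s and contact force between rod and the fingers below 0.01 N) or (linear speed of square above 0.8 m/s and contact force between square and the fingers below 0.01 N) or (linear speed of bar above 0.8 m/s and contact force between bar and the fingers below 0.01 N)).
It also fails if it takes over 112 s, if anything falls off the work surface, if the arm or the gripper's body presses on something with over 40 N, if the wrist force passes 120 N, or if a joint passes its speed limit or range.

ROBOT

A 6-joint arm with a two-finger parallel gripper is mounted at the origin on the work surface. World frame = base frame: x ahead of the robot, y to its left, z up, the work surface at z = 0. Lengths are in mm, angles in rad, forces in N, time in s.
With the tool pointing down it reaches from about 275 to 1000 mm from the base axis. Payload 8.4 kg.
Tool frame: the origin (TCP) lies at the very end of the fingers, on their centre line; the grasp point (between the pads) lies 19 mm behind it; z points along the fingers, y is the direction in which the jaws open and shut (so a half turn about z gives the same grasp; the last joint's range is limited). The gripper opens to 85 mm and grips with 20 to 120 N. Pads are 22 mm wide; open, the fingers measure 114 mm over their backs; the gripper's body (76 mm by 85 mm) begins 54 mm behind the grasp point. The pads swing forward as they close: fully open they stand 13 mm farther back than shut.
Start: joints at [1.158, 0.353, 1.633, -0, 1.155, -0.002], TCP at [249.588, 573.004, 231.281] pointing down, gripper open.
Joint ranges: [-2.63, 2.63], [-0.92, 2.1], [0.06, 2.66], [-1.3, 4.44], [0, 2.69], [-3.02, 3.02]. Speed limits (rad/s): [2.22, 2.22, 2.79, 3.14, 3.14, 3.14].

INTERFACE

Orientations are given as [roll, pitch, yaw] about the fixed x, y, z axes, in that order (R = Rz(yaw) Ry(pitch) Rx(roll)).
In Python, from rig import sense, grab_frame, sign_off, masks_of gives the robot as it stands. The module is installed in compiled form; this text tells all that it offers.
- The arm moves only by the shell command python3 -m inch 'ROWS' [FORCE]. ROWS is JSON, a list of rows, each an object of numbers: "gripper": the finger opening in m, from 0 to 0.0854; "tx", "ty", "tz": the shift along the tool's x, y, z in m; "spin": the turn about the tool's z in degrees. In form: [{"gripper": .., "tx": .., "ty": .., "tz": .., "spin": ..}, ...]. A call has exactly 8 rows; each row shifts and turns the commanded pose from where the row before left it, along the tool's axes as they then stand; what a row does not reach is not made up. A row lasts 1/10 s, in which the tool goes at most 50 mm and 8.59 degrees, less where a joint would pass 70% of its speed; a pose out of reach is approached as far as the arm can. A call is refused whole if a number of a shift passes 0.05 or a number of a turn 8.59, either way. A call with a gripper value outside its range is refused whole. The fingers move at their own pace and stop on an object; FORCE is the grip in N (left out, the last holds). Time passes only in rows, so rows that do not move let the fingers close, or fill a call up. It gives the time, the measured TCP pose, the force and the opening at its end, in the units of the state.
- sense(): the state, without advancing time (a new reading comes with each control period).
- grab_frame(name): name is "scene" or "top"; returns a dict with "pixels" (420x560x3 uint8, red, green, blue), "K" (3x3 intrinsics, pixels), "extrinsics" (4x4, takes a point from camera to world coordinates). Camera axes: x right, y down, z forward; pixel columns grow to the right and rows downward; lengths in mm; the calibration is good to about 2 mm. A picture is of the moment at which its call begins. There is no depth.
- sign_off(): hands the job in, once; it reports no verdict.
Trained networks look in the newest picture that a camera, given by its name, has taken for a name from the list of things; names that differ only in an ending like _2 or _b are one class to them, and where a whole thing is asked for, a point or a joint stands for the part that bears it (a point fixed in the world has none). Each returns a list of dicts, best first, with "conf" (0 to 1); they miss things now and then, are a little off and sometimes report something else, mostly with a low value. They report only what shows in the picture. A call takes as long as a camera call.
- masks_of(camera, target): "pixels" (420x560 bool, what is visible of it) and "centre" ([row, column] in pixels, amid what is visible of it).
The state is a dict: "clock": time; "qpos": joint angles; "qvel": joint speeds; "joint_efforts": joint torques, N m; "eef_pos": TCP position; "tcp_rot": TCP orientation; "contact_force": force on the tool from outside, world axes, zero at the start; "wrist_torque": the same for the moment, N m; "opening": opening from 0.0 (shut) to 1.0 (fully open).
Only numpy, scipy, OpenCV 4.12 (cv2) and the standard library are available. Lean on these libraries where they do the work, as an engineer would, in place of code of your own. Each camera call takes 0.05 s, during which the arm holds its last target.

## Working session

There is one attempt and no reset: what is moved stays moved. The work goes in short steps, Python scripts to look and compute and a shell command to move; the robot and the scene stay as the last step left them, time stands still between calls to the robot, and variables do not carry over. Pictures are saved under pics/ and viewed, and the job is handed in when it is done.

```bash
ls; mkdir -p pics; python3 - <<'E'
from rig import sense, grab_frame
import cv2
s=sense();print(s)
for n in("scene","top"):
    f=grab_frame(n);cv2.imwrite(f"pics/{n}0.png",f["pixels"][:,:,::-1]);print(n,f["K"].tolist(),f["extrinsics"].round(3).tolist())
E
```

```text
pics
{'clock': 0.0, 'qpos': array([ 1.15762418e+00,  3.53646289e-01,  1.63412848e+00, -1.46601429e-05,
        1.15518667e+00, -2.40506662e-03]), 'qvel': array([ 5.38955655e-04, -1.31368618e-03,  5.00848683e-05, -9.46212670e-04,
        1.44420939e-03,  4.69870980e-04]), 'joint_efforts': array([ 1.07077224e-04, -6.05255270e+01, -3.42059970e+01,  1.32535996e-05,
        9.50824236e-03, -6.86572079e-06]), 'eef_pos': array([249.38959775, 572.57739463, 230.56525616]), 'tcp_rot': array([-3.14022384e+00,  1.01119671e-05,  2.73083151e+00]), 'contact_force': array([0.2770625 , 0.62788498, 0.57074183]), 'wrist_torque': array([0.01823844, 0.03795591, 0.03199631]), 'opening': 0.9975229945526056}
scene [[405.41590897708664, 0.0, 278.97591429916565], [0.0, 405.41590897708664, 207.00064818882933], [0.0, 0.0, 1.0]] [[-0.774, 0.405, -0.488, 987.383], [0.633, 0.509, -0.583, 510.551], [0.012, -0.76, -0.65, 656.453], [0.0, 0.0, 0.0, 1.0]]
top [[529.4492911421802, 0.0, 283.5683802966944], [0.0, 529.4492911421802, 207.8944828670115], [0.0, 0.0, 1.0]] [[-0.002, -0.994, 0.109, 389.981], [-1.0, 0.005, 0.029, -23.319], [-0.029, -0.109, -0.994, 1194.048], [0.0, 0.0, 0.0, 1.0]]
```

View pics/scene0.png

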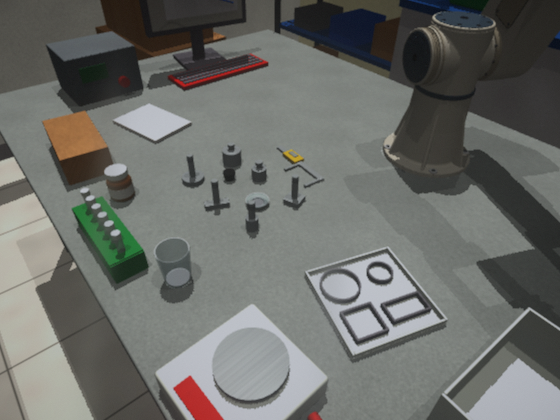

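View pics/top0.png

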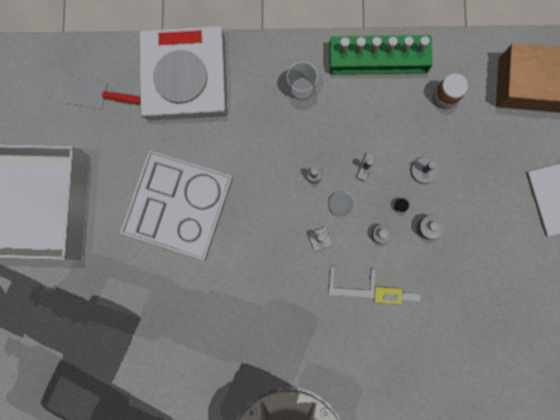

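```bash
cat > h.py <<'E'
import numpy as np, cv2
from scipy.optimize import minimize
from rig import sense, grab_frame, masks_of
S=4
def circ(r,z,n=32):
    a=np.linspace(0,2*np.pi,n,endpoint=False);return np.c_[r*np.cos(a),r*np.sin(a),np.full(n,z)]
def box(a,b,z): return np.array([[x*a/2,y*b/2,z] for x in(-1,1) for y in(-1,1)],float)
def cyl(r,z0,z1): return np.r_[circ(r,z0),circ(r,z1)]
def bx(a,b,z0,z1): return np.r_[box(a,b,z0),box(a,b,z1)]
st=lambda z:cyl(8,z,80)
SH={"disc_mid":[cyl(29,0,14),st(14)],"rod_mid":[cyl(15,0,34),st(34)],"square_mid":[bx(42,42,0,14),st(14)],"bar_mid":[bx(60,20,0,14),st(14)],
"weight_big_mid":[cyl(26,0,42),cyl(10,50,62)],"weight_small_mid":[cyl(20,0,34),cyl(10,42,54)],
"nest_disc":[cyl(41,5,17)],"nest_rod":[cyl(27,5,17)],"nest_square":[bx(66,66,5,17)],"nest_bar":[bx(84,44,5,17)]}
def proj(f,P):
    E=np.asarray(f["extrinsics"]);c=(P-E[:3,3])@E[:3,:3];p=c@np.asarray(f["K"]).T;return p[:,:2]/p[:,2:]
def sil(f,name,x,y,yaw,z=0):
    m=np.zeros((420*S,560*S),np.uint8);c,s=np.cos(yaw),np.sin(yaw);R=np.array([[c,-s,0],[s,c,0],[0,0,1]])
    for part in SH[name]:
        p=proj(f,part@R.T+[x,y,z]);h=cv2.convexHull(((p+.5)*S).astype(np.float32))
        cv2.fillConvexPoly(m,np.round(h).astype(np.int32),1)
    return cv2.resize(m.astype(np.float32),(560,420),interpolation=cv2.INTER_AREA)
def backproj(f,uv,z):
    E=np.asarray(f["extrinsics"]);d=E[:3,:3]@np.linalg.inv(f["K"])@[uv[0],uv[1],1];t=(z-E[2,3])/d[2];return (E[:3,3]+t*d)[:2]
def fit(f,name,mask,z=0,fill=True):
    m=mask.astype(np.uint8)
    if name.startswith("nest"):
        c,_=cv2.findContours(m,cv2.RETR_EXTERNAL,cv2.CHAIN_APPROX_NONE);m=cv2.drawContours(np.zeros_like(m),c,-1,1,-1)
    r,c=np.nonzero(m);x0=backproj(f,(c.mean(),r.mean()),z+20)
    def cost(p):
        s=sil(f,name,p[0],p[1],p[2]/20,z);return 1-np.minimum(s,m).sum()/np.maximum(s,m).sum()
    best=None
    sym= name in("square_mid","nest_square","bar_mid","nest_bar")
    for y0 in (np.arange(6)*np.pi/6*20 if sym else [0]):
        o=minimize(cost,[*x0,y0],method="Nelder-Mead",options=dict(initial_simplex=[[*x0,y0],[x0[0]+8,x0[1],y0],[x0[0],x0[1]+8,y0],[*x0,y0+5]],xatol=.05,fatol=1e-4))
        if best is None or o.fun<best.fun:best=o
    per=np.pi/2 if "square" in name else np.pi
    return best.x[0],best.x[1],(best.x[2]/20)%per,1-best.fun
E
python3 - <<'E'
from h import *
for cam in("top","scene"):
    f=grab_frame(cam)
    for n in SH:
        for d in masks_of(cam,n)[:2]:
            if d["pixels"].sum()<10: continue
            x,y,w,i=fit(f,n,d["pixels"]);print(cam,n,round(d["conf"],2),np.round(d["centre"]),f"x {x:.1f} y {y:.1f} yaw {np.degrees(w):.1f} iou {i:.2f}",d["pixels"].sum())
print(sense()["clock"])
E
```

```text
top disc_mid 0.93 [170. 424.] x 604.7 y -304.9 yaw 4.7 iou 0.86 487
top disc_mid 0.66 [237. 181.] x 469.9 y 227.0 yaw 9.3 iou 0.19 106
top rod_mid 0.56 [175. 314.] x 593.6 y -55.4 yaw 0.4 iou 0.91 168
top square_mid 0.85 [237. 319.] x 450.5 y -68.7 yaw 17.6 iou 0.91 340
top bar_mid 0.76 [168. 369.] x 615.1 y -174.5 yaw 156.7 iou 0.91 256
top weight_big_mid 0.59 [224. 428.] x 476.7 y -310.7 yaw 9.1 iou 0.95 544
top weight_small_mid 0.76 [232. 382.] x 460.4 y -203.7 yaw 10.9 iou 0.95 315
top nest_disc 0.6 [181. 190.] x 561.3 y 196.6 yaw 33.4 iou 0.15 159
top nest_rod 0.42 [222. 184.] x 474.6 y 225.1 yaw 4.0 iou 0.37 181
top nest_square 0.78 [179. 151.] x 588.5 y 284.5 yaw 70.6 iou 0.12 103
top nest_square 0.26 [219. 143.] x 509.5 y 311.6 yaw 1.9 iou 0.19 243
top nest_bar 0.76 [217. 145.] x 500.5 y 312.8 yaw 161.4 iou 0.31 248
scene disc_mid 0.85 [176. 189.] x 606.9 y -309.8 yaw 8.2 iou 0.92 444
scene rod_mid 0.87 [220. 251.] x 594.2 y -59.6 yaw 137.0 iou 0.92 314
scene square_mid 0.83 [195. 294.] x 453.0 y -72.1 yaw 22.6 iou 0.92 367
scene bar_mid 0.82 [204. 213.] x 615.2 y -178.2 yaw 156.0 iou 0.86 338
scene weight_big_mid 0.67 [157. 232.] x 477.2 y -313.6 yaw 172.8 iou 0.94 404
scene weight_small_mid 0.61 [173. 254.] x 462.5 y -207.7 yaw 6.2 iou 0.91 268
scene nest_disc 0.95 [296. 336.] x 561.1 y 194.1 yaw 7.9 iou 0.97 616
scene nest_rod 0.53 [276. 377.] x 474.0 y 222.3 yaw 16.4 iou 0.95 364
scene nest_square 0.64 [316. 374.] x 588.9 y 280.8 yaw 72.2 iou 0.95 543
scene nest_bar 0.93 [312. 409.] x 501.5 y 309.7 yaw 162.5 iou 0.95 526
1.2
```

The top image shows the disc at about (425,170), bar (366,166), rod (314,174), square (319,238) and the weights at (381,234) and (430,227). The tray nests are disc top right, square top left, bar bottom left and rod bottom right. Both cameras agree to about 4 mm, so I average them. I'll turn the tool to yaw 90°, which makes tool x = world y and tool y = world x.

```bash
python3 -m inch '[{"gripper":0.05,"tx":0,"ty":0,"tz":0,"spin":8.31},{"gripper":0.05,"tx":0,"ty":0,"tz":0,"spin":8.31},{"gripper":0.05,"tx":0,"ty":0,"tz":0,"spin":8.31},{"gripper":0.05,"tx":0,"ty":0,"tz":0,"spin":8.31},{"gripper":0.05,"tx":0,"ty":0,"tz":0,"spin":8.31},{"gripper":0.05,"tx":0,"ty":0,"tz":0,"spin":8.31},{"gripper":0.05,"tx":0,"ty":0,"tz":0,"spin":8.31},{"gripper":0.05,"tx":0,"ty":0,"tz":0,"spin":8.31}]' 60
```

```text
clock: 2.0
eef_pos: [249.6, 573.0, 231.3]
tcp_rot: [3.142, -0.0, 1.565]
contact_force: [-0.7, -0.6, 0.9]
opening: 0.586
```

```bash
python3 -m inch '[{"gripper":0.05,"tx":-0.037,"ty":0.015,"tz":0,"spin":0},{"gripper":0.05,"tx":-0.037,"ty":0.015,"tz":0,"spin":0},{"gripper":0.05,"tx":-0.037,"ty":0.015,"tz":0,"spin":0},{"gripper":0.05,"tx":-0.037,"ty":0.015,"tz":0,"spin":0},{"gripper":0.05,"tx":-0.037,"ty":0.015,"tz":0,"spin":0},{"gripper":0.05,"tx":-0.037,"ty":0.015,"tz":0,"spin":0},{"gripper":0.05,"tx":-0.037,"ty":0.015,"tz":0,"spin":0},{"gripper":0.05,"tx":-0.037,"ty":0.015,"tz":0,"spin":0}]'
python3 -m inch '[{"gripper":0.05,"tx":-0.037,"ty":0.015,"tz":0,"spin":0},{"gripper":0.05,"tx":-0.037,"ty":0.015,"tz":0,"spin":0},{"gripper":0.05,"tx":-0.037,"ty":0.015,"tz":0,"spin":0},{"gripper":0.05,"tx":-0.037,"ty":0.015,"tz":0,"spin":0},{"gripper":0.05,"tx":-0.037,"ty":0.015,"tz":0,"spin":0},{"gripper":0.05,"tx":-0.037,"ty":0.015,"tz":0,"spin":0},{"gripper":0.05,"tx":-0.037,"ty":0.015,"tz":0,"spin":0},{"gripper":0.05,"tx":-0.037,"ty":0.015,"tz":0,"spin":0}]'
```

```text
clock: 2.8
eef_pos: [369.9, 275.5, 231.5]
tcp_rot: [3.141, -0.0, 1.571]
contact_force: [1.0, -0.3, -0.3]
opening: 0.587
clock: 3.6
eef_pos: [489.9, -20.7, 231.5]
tcp_rot: [3.141, -0.0, 1.57]
contact_force: [1.3, 0.2, -0.0]
opening: 0.588
```

```bash
python3 -m inch '[{"gripper":0.05,"tx":-0.036,"ty":0.0145,"tz":0.01,"spin":0},{"gripper":0.05,"tx":-0.036,"ty":0.0145,"tz":0.01,"spin":0},{"gripper":0.05,"tx":-0.036,"ty":0.0145,"tz":0.01,"spin":0},{"gripper":0.05,"tx":-0.036,"ty":0.0145,"tz":0.01,"spin":0},{"gripper":0.05,"tx":-0.036,"ty":0.0145,"tz":0.01,"spin":0},{"gripper":0.05,"tx":-0.036,"ty":0.0145,"tz":0.01,"spin":0},{"gripper":0.05,"tx":-0.036,"ty":0.0145,"tz":0.01,"spin":0},{"gripper":0.05,"tx":-0.036,"ty":0.0145,"tz":0.01,"spin":0}]'
python3 - <<'E'
from h import *
for c in("top","scene"):
    f=grab_frame(c);p=f["pixels"][:,:,::-1]
    p=p[110:290,290:470] if c=="top" else p[90:260,140:340]
    cv2.imwrite(f"pics/{c}1.png",cv2.resize(p,None,fx=3,fy=3,interpolation=2))
E
```

```text
clock: 4.4
eef_pos: [605.8, -308.7, 150.8]
tcp_rot: [3.142, -0.0, 1.57]
contact_force: [1.5, 0.4, -0.3]
opening: 0.584
```

View pics/scene1.png

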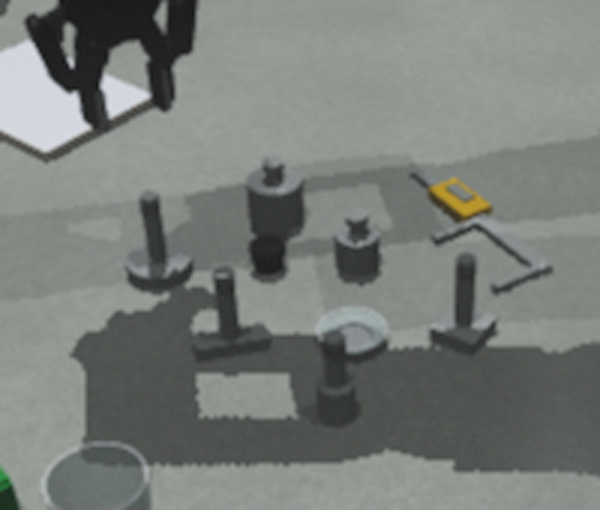

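View pics/top1.png

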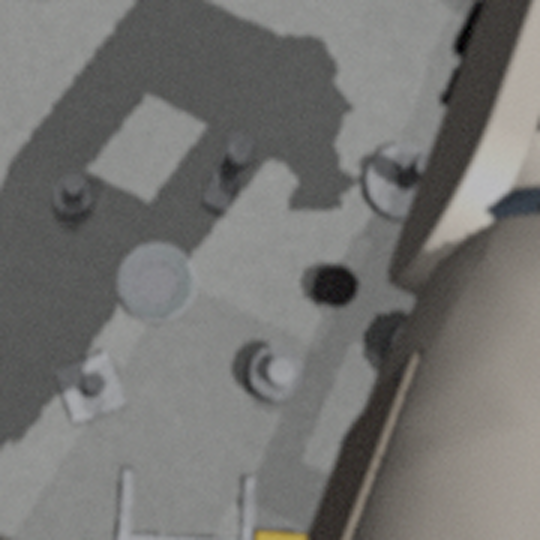

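The gripper's fingertips sit around orig (184,129) in the scene view, up and left of the disc stem top at (190,155). Before descending I'll check that projection.

```bash
python3 - <<'E'
from h import *
f=grab_frame("scene")
print(proj(f,np.array([[605.8,-308.7,150.8],[605.8,-307.3,80],[605.8,-307.3,0.],[585.8,-308.7,157],[625.8,-308.7,157]])))
print(sense()["eef_pos"])
E
```

```text
[[184.98886642 130.53082826]
 [189.08612937 155.16337016]
 [193.00587495 180.25743545]
 [191.84535508 125.76904799]
 [177.28545918 130.85380837]]
[ 605.21930869 -308.86442868  150.00986746]
```

```bash
python3 -m inch '[{"gripper":0.05,"tx":0.0015,"ty":0,"tz":0.02,"spin":0},{"gripper":0.05,"tx":0,"ty":0,"tz":0.02,"spin":0},{"gripper":0.05,"tx":0,"ty":0,"tz":0.02,"spin":0},{"gripper":0.05,"tx":0,"ty":0,"tz":0.02,"spin":0},{"gripper":0.05,"tx":0,"ty":0,"tz":0.015,"spin":0},{"gripper":0.05,"tx":0,"ty":0,"tz":0.013,"spin":0},{"gripper":0.05,"tx":0,"ty":0,"tz":0,"spin":0},{"gripper":0.05,"tx":0,"ty":0,"tz":0,"spin":0}]'
python3 - <<'E'
from h import *
f=grab_frame("scene");p=f["pixels"][:,:,::-1][90:240,120:280]
cv2.imwrite(f"pics/scene2.png",cv2.resize(p,None,fx=4,fy=4,interpolation=2))
E
```

```text
clock: 5.35
eef_pos: [605.5, -305.5, 43.6]
tcp_rot: [3.141, 0.0, 1.571]
contact_force: [0.1, 0.2, -0.4]
opening: 0.584
```

View pics/scene2.png

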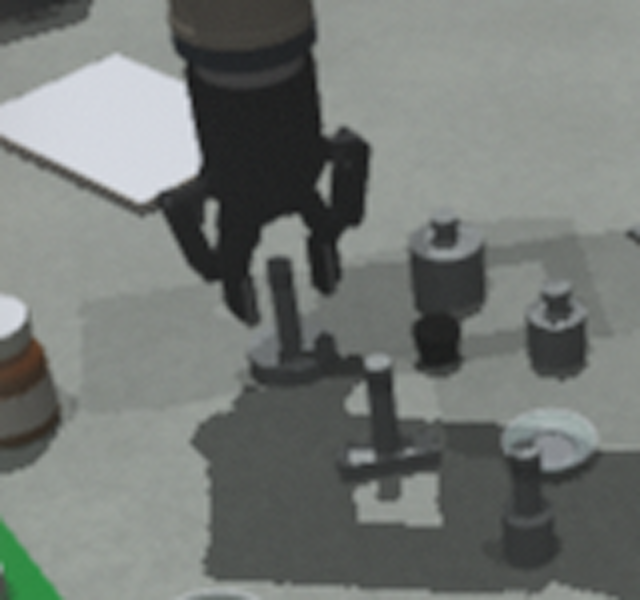

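The stem at crop (285,300) stands between the open fingers, so I close and lift.

```bash
python3 -m inch '[{"gripper":0.05,"tx":-0.001,"ty":0,"tz":0.002,"spin":0},{"gripper":0,"tx":0,"ty":0,"tz":0,"spin":0},{"gripper":0,"tx":0,"ty":0,"tz":0,"spin":0},{"gripper":0,"tx":0,"ty":0,"tz":0,"spin":0},{"gripper":0,"tx":0,"ty":0,"tz":0,"spin":0},{"gripper":0,"tx":0,"ty":0,"tz":0,"spin":0},{"gripper":0,"tx":0,"ty":0,"tz":0,"spin":0},{"gripper":0,"tx":0,"ty":0,"tz":0,"spin":0}]' 60
python3 -m inch '[{"gripper":0,"tx":0,"ty":0,"tz":-0.005,"spin":0},{"gripper":0,"tx":0,"ty":0,"tz":-0.01,"spin":0},{"gripper":0,"tx":0,"ty":0,"tz":-0.02,"spin":0},{"gripper":0,"tx":0,"ty":0,"tz":-0.025,"spin":0},{"gripper":0,"tx":0,"ty":0,"tz":-0.025,"spin":0},{"gripper":0,"tx":0,"ty":0,"tz":-0.02,"spin":0},{"gripper":0,"tx":0,"ty":0,"tz":-0.01,"spin":0},{"gripper":0,"tx":0,"ty":0,"tz":-0.005,"spin":0}]'
python3 - <<'E'
from h import *
f=grab_frame("scene");p=f["pixels"][:,:,::-1][60:240,120:300]
cv2.imwrite(f"pics/scene3.png",cv2.resize(p,None,fx=3,fy=3,interpolation=2))
print(sense()["contact_force"])
E
```

```text
clock: 6.2
eef_pos: [605.7, -306.8, 41.7]
tcp_rot: [3.141, 0.0, 1.571]
contact_force: [0.3, 0.3, 5.7]
opening: 0.169
clock: 7.0
eef_pos: [605.5, -306.7, 162.3]
tcp_rot: [3.141, 0.0, 1.571]
contact_force: [-0.2, 0.2, -3.1]
opening: 0.175
[ 0.39051442 -0.55596159 -2.50259624]
```

View pics/scene3.png

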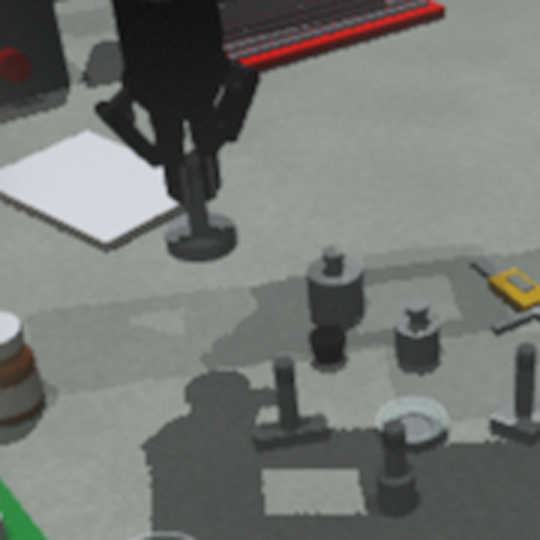

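```bash
python3 -m inch '[{"gripper":0,"tx":0.015,"ty":-0.003,"tz":0,"spin":0},{"gripper":0,"tx":0.03,"ty":-0.003,"tz":0,"spin":0},{"gripper":0,"tx":0.035,"ty":-0.003,"tz":0,"spin":0},{"gripper":0,"tx":0.035,"ty":-0.003,"tz":0,"spin":0},{"gripper":0,"tx":0.035,"ty":-0.003,"tz":0,"spin":0},{"gripper":0,"tx":0.035,"ty":-0.003,"tz":0,"spin":0},{"gripper":0,"tx":0.035,"ty":-0.003,"tz":0,"spin":0},{"gripper":0,"tx":0.035,"ty":-0.003,"tz":0,"spin":0}]'
python3 -m inch '[{"gripper":0,"tx":0.035,"ty":-0.003,"tz":0,"spin":0},{"gripper":0,"tx":0.035,"ty":-0.003,"tz":0,"spin":0},{"gripper":0,"tx":0.035,"ty":-0.003,"tz":0,"spin":0},{"gripper":0,"tx":0.035,"ty":-0.003,"tz":0,"spin":0},{"gripper":0,"tx":0.035,"ty":-0.003,"tz":0,"spin":0},{"gripper":0,"tx":0.035,"ty":-0.003,"tz":0,"spin":0},{"gripper":0,"tx":0.025,"ty":-0.003,"tz":0,"spin":0},{"gripper":0,"tx":0.012,"ty":0,"tz":0,"spin":0}]'
```

```text
clock: 7.85
eef_pos: [579.8, -49.4, 160.0]
tcp_rot: [-3.139, -0.0, 1.571]
contact_force: [0.7, -0.1, -1.9]
opening: 0.17
clock: 8.65
eef_pos: [558.6, 197.7, 160.0]
tcp_rot: [-3.139, 0.0, 1.572]
contact_force: [0.4, -0.3, -2.1]
opening: 0.168
```

```bash
python3 -m inch '[{"gripper":0,"tx":-0.002,"ty":0.0025,"tz":0.01,"spin":0},{"gripper":0,"tx":0,"ty":0,"tz":0.02,"spin":0},{"gripper":0,"tx":0,"ty":0,"tz":0.02,"spin":0},{"gripper":0,"tx":0,"ty":0,"tz":0.02,"spin":0},{"gripper":0,"tx":0,"ty":0,"tz":0.015,"spin":0},{"gripper":0,"tx":0,"ty":0,"tz":0.005,"spin":0},{"gripper":0,"tx":0,"ty":0,"tz":0,"spin":0},{"gripper":0,"tx":0,"ty":0,"tz":0,"spin":0}]'
python3 - <<'E'
from h import *
f=grab_frame("scene");p=f["pixels"][:,:,::-1][200:380,280:460]
cv2.imwrite(f"pics/scene4.png",cv2.resize(p,None,fx=3,fy=3,interpolation=2))
e=sense()["eef_pos"];print(e)
for d in masks_of("scene","disc_mid")[:1]:print(d["conf"],fit(f,"disc_mid",d["pixels"],e[2]-41.7))
E
```

```text
clock: 9.45
eef_pos: [563.5, 193.3, 71.8]
tcp_rot: [3.141, -0.0, 1.57]
contact_force: [0.6, 0.6, -2.8]
opening: 0.173
[563.62977873 193.4606369   72.07627082]
0.9 (np.float64(563.9791884345607), np.float64(191.85491127311172), np.float64(0.3396369614131487), np.float64(0.7351573705673218))
```

View pics/scene4.png

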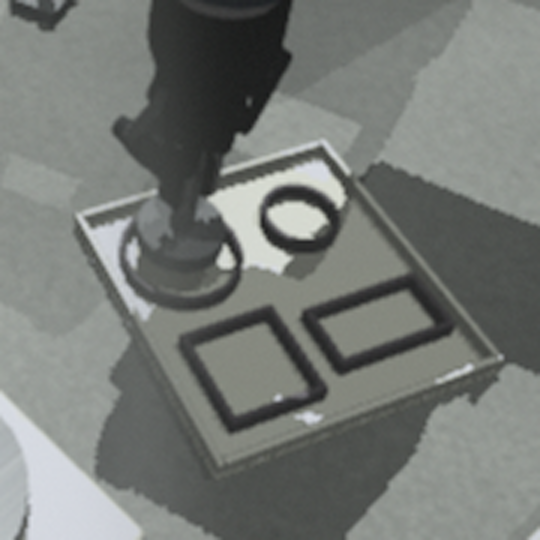

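The disc foot hangs above its ring (crop 180,245). It needs −2.5 mm in x and +2 mm in y, and both the arm pose and the picture agree on that. Descending slowly.

```bash
python3 -m inch '[{"gripper":0,"tx":0.002,"ty":-0.0025,"tz":0.0,"spin":0},{"gripper":0,"tx":0,"ty":0,"tz":0.005,"spin":0},{"gripper":0,"tx":0,"ty":0,"tz":0.008,"spin":0},{"gripper":0,"tx":0,"ty":0,"tz":0.006,"spin":0},{"gripper":0,"tx":0,"ty":0,"tz":0.003,"spin":0},{"gripper":0,"tx":0,"ty":0,"tz":0.001,"spin":0},{"gripper":0,"tx":0,"ty":0,"tz":0,"spin":0},{"gripper":0,"tx":0,"ty":0,"tz":0,"spin":0}]'
python3 -m inch '[{"gripper":0,"tx":0,"ty":0,"tz":0.001,"spin":0},{"gripper":0,"tx":0,"ty":0,"tz":0.0,"spin":0},{"gripper":0,"tx":0,"ty":0,"tz":0.001,"spin":0},{"gripper":0,"tx":0,"ty":0,"tz":0,"spin":0},{"gripper":0,"tx":0,"ty":0,"tz":0,"spin":0},{"gripper":0,"tx":0,"ty":0,"tz":0,"spin":0},{"gripper":0,"tx":0,"ty":0,"tz":0,"spin":0},{"gripper":0,"tx":0,"ty":0,"tz":0,"spin":0}]'
```

```text
clock: 10.35
eef_pos: [560.6, 195.4, 48.4]
tcp_rot: [3.141, -0.0, 1.57]
contact_force: [0.6, 0.0, -2.5]
opening: 0.179
clock: 11.15
eef_pos: [560.7, 195.5, 46.7]
tcp_rot: [3.141, -0.0, 1.57]
contact_force: [-1.6, -0.9, 5.5]
opening: 0.17
```

Contact force went from −2.5 N to +5.5 N, so the foot is on the tray floor. Releasing and lifting.

```bash
python3 -m inch '[{"gripper":0.022,"tx":0,"ty":0,"tz":0,"spin":0},{"gripper":0.03,"tx":0,"ty":0,"tz":0,"spin":0},{"gripper":0.04,"tx":0,"ty":0,"tz":0,"spin":0},{"gripper":0.05,"tx":0,"ty":0,"tz":0,"spin":0},{"gripper":0.05,"tx":0,"ty":0,"tz":-0.005,"spin":0},{"gripper":0.05,"tx":0,"ty":0,"tz":-0.03,"spin":0},{"gripper":0.05,"tx":0,"ty":0,"tz":-0.04,"spin":0},{"gripper":0.05,"tx":0,"ty":0,"tz":-0.03,"spin":0}]'
python3 - <<'E'
from h import *
f=grab_frame("scene");p=f["pixels"][:,:,::-1][200:380,280:460]
cv2.imwrite(f"pics/scene5.png",cv2.resize(p,None,fx=3,fy=3,interpolation=2))
for d in masks_of("scene","disc_mid")[:1]:print(d["conf"],fit(f,"disc_mid",d["pixels"],5))
print(sense()["eef_pos"])
E
```

```text
clock: 11.95
eef_pos: [560.9, 195.5, 153.5]
tcp_rot: [3.141, -0.0, 1.571]
contact_force: [0.5, -0.6, 0.6]
opening: 0.584
0.57 (np.float64(561.568013746483), np.float64(193.71187813983022), np.float64(0.28320194607723687), np.float64(0.9499146938323975))
[563.21856079 196.34763565 156.13932561]
```

View pics/scene5.png

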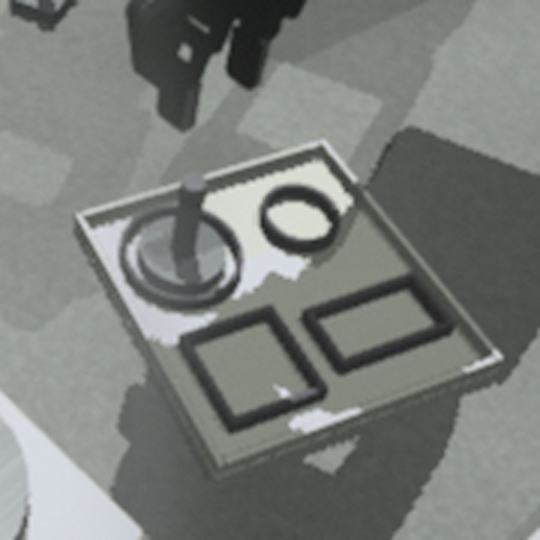

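Disc probe stands centred in its ring. Next the bar.

```bash
python3 -m inch '[{"gripper":0.05,"tx":-0.031,"ty":0.0045,"tz":0,"spin":0},{"gripper":0.05,"tx":-0.031,"ty":0.0045,"tz":0,"spin":0},{"gripper":0.05,"tx":-0.031,"ty":0.0045,"tz":0,"spin":0},{"gripper":0.05,"tx":-0.031,"ty":0.0045,"tz":0,"spin":0},{"gripper":0.05,"tx":-0.031,"ty":0.0045,"tz":0,"spin":0},{"gripper":0.05,"tx":-0.031,"ty":0.0045,"tz":0,"spin":0},{"gripper":0.05,"tx":-0.031,"ty":0.0045,"tz":0,"spin":0},{"gripper":0.05,"tx":-0.031,"ty":0.0045,"tz":0,"spin":0}]'
python3 -m inch '[{"gripper":0.05,"tx":-0.031,"ty":0.0045,"tz":0,"spin":0},{"gripper":0.05,"tx":-0.031,"ty":0.0045,"tz":0,"spin":0},{"gripper":0.05,"tx":-0.031,"ty":0.0045,"tz":0,"spin":0},{"gripper":0.05,"tx":-0.031,"ty":0.0045,"tz":0,"spin":0},{"gripper":0.05,"tx":0,"ty":0,"tz":0.012,"spin":0},{"gripper":0.05,"tx":0,"ty":0,"tz":0.012,"spin":0},{"gripper":0.05,"tx":0,"ty":0,"tz":0.012,"spin":0},{"gripper":0.05,"tx":0,"ty":0,"tz":0.012,"spin":0}]'
```

```text
clock: 12.85
eef_pos: [596.0, -53.9, 150.7]
tcp_rot: [-3.141, -0.0, 1.571]
contact_force: [-0.1, -0.0, 0.2]
opening: 0.589
clock: 13.65
eef_pos: [613.8, -175.4, 101.7]
tcp_rot: [-3.14, -0.001, 1.572]
contact_force: [-0.2, 0.2, 0.4]
opening: 0.587
```

Now down to 41 and close.

```bash
python3 -m inch '[{"gripper":0.05,"tx":-0.001,"ty":0.001,"tz":0.012,"spin":0},{"gripper":0.05,"tx":0,"ty":0,"tz":0.02,"spin":0},{"gripper":0.05,"tx":0,"ty":0,"tz":0.015,"spin":0},{"gripper":0.05,"tx":0,"ty":0,"tz":0.01,"spin":0},{"gripper":0.05,"tx":0,"ty":0,"tz":0.003,"spin":0},{"gripper":0.05,"tx":0,"ty":0,"tz":0,"spin":0},{"gripper":0.05,"tx":0,"ty":0,"tz":0,"spin":0},{"gripper":0.05,"tx":0,"ty":0,"tz":0,"spin":0}]'
python3 - <<'E'
from h import *
f=grab_frame("scene");p=f["pixels"][:,:,::-1][90:240,140:300]
cv2.imwrite(f"pics/scene6.png",cv2.resize(p,None,fx=4,fy=4,interpolation=2))
E
```

```text
clock: 14.45
eef_pos: [615.9, -177.8, 44.1]
tcp_rot: [3.14, 0.0, 1.571]
contact_force: [-0.2, -0.6, -0.7]
opening: 0.587
```

View pics/scene6.png

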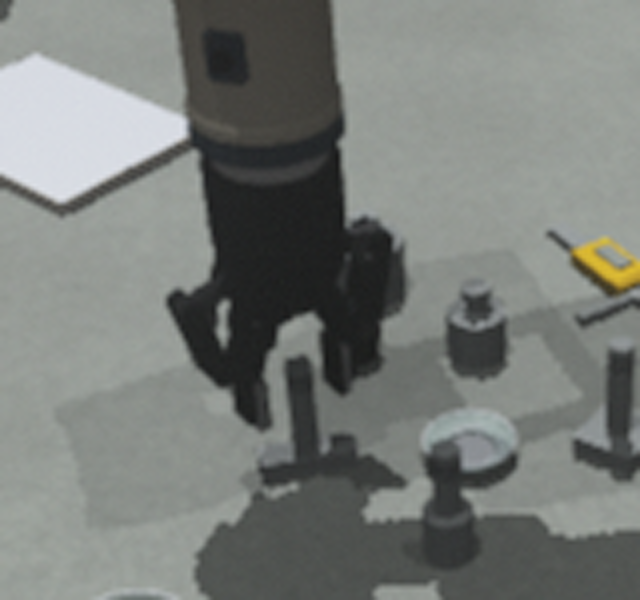

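Bar stem (crop 300,400) sits between the fingers; closing and lifting.

```bash
python3 -m inch '[{"gripper":0.05,"tx":0.001,"ty":-0.0005,"tz":0.0025,"spin":0},{"gripper":0,"tx":0,"ty":0,"tz":0,"spin":0},{"gripper":0,"tx":0,"ty":0,"tz":0,"spin":0},{"gripper":0,"tx":0,"ty":0,"tz":0,"spin":0},{"gripper":0,"tx":0,"ty":0,"tz":0,"spin":0},{"gripper":0,"tx":0,"ty":0,"tz":0,"spin":0},{"gripper":0,"tx":0,"ty":0,"tz":0,"spin":0},{"gripper":0,"tx":0,"ty":0,"tz":0,"spin":0}]' 60
python3 -m inch '[{"gripper":0,"tx":0,"ty":0,"tz":-0.005,"spin":0},{"gripper":0,"tx":0,"ty":0,"tz":-0.01,"spin":0},{"gripper":0,"tx":0,"ty":0,"tz":-0.02,"spin":0},{"gripper":0,"tx":0,"ty":0,"tz":-0.025,"spin":0},{"gripper":0,"tx":0,"ty":0,"tz":-0.025,"spin":0},{"gripper":0,"tx":0,"ty":0,"tz":-0.02,"spin":0},{"gripper":0,"tx":0,"ty":0,"tz":-0.01,"spin":0},{"gripper":0,"tx":0,"ty":0,"tz":-0.005,"spin":0}]'
```

```text
clock: 15.3
eef_pos: [614.8, -176.6, 40.9]
tcp_rot: [-3.141, -0.0, 1.57]
contact_force: [-1.8, 0.6, 3.9]
opening: 0.168
clock: 16.1
eef_pos: [615.4, -176.8, 162.2]
tcp_rot: [3.14, 0.001, 1.57]
contact_force: [0.0, 0.2, -0.6]
opening: 0.171
```

```bash
python3 -m inch '[{"gripper":0,"tx":0.015,"ty":-0.004,"tz":0,"spin":0},{"gripper":0,"tx":0.03,"ty":-0.007,"tz":0,"spin":0},{"gripper":0,"tx":0.034,"ty":-0.008,"tz":0,"spin":0},{"gripper":0,"tx":0.034,"ty":-0.008,"tz":0,"spin":0},{"gripper":0,"tx":0.034,"ty":-0.008,"tz":0,"spin":0},{"gripper":0,"tx":0.034,"ty":-0.008,"tz":0,"spin":0},{"gripper":0,"tx":0.034,"ty":-0.008,"tz":0,"spin":0},{"gripper":0,"tx":0.034,"ty":-0.008,"tz":0,"spin":0}]'
python3 -m inch '[{"gripper":0,"tx":0.034,"ty":-0.008,"tz":0,"spin":0},{"gripper":0,"tx":0.034,"ty":-0.008,"tz":0,"spin":0},{"gripper":0,"tx":0.034,"ty":-0.008,"tz":0,"spin":0},{"gripper":0,"tx":0.034,"ty":-0.008,"tz":0,"spin":0},{"gripper":0,"tx":0.034,"ty":-0.008,"tz":0,"spin":0},{"gripper":0,"tx":0.034,"ty":-0.008,"tz":0,"spin":0},{"gripper":0,"tx":0.024,"ty":-0.005,"tz":0,"spin":0},{"gripper":0,"tx":0.011,"ty":-0.002,"tz":0,"spin":0}]'
python3 -m inch '[{"gripper":0,"tx":0,"ty":0,"tz":0.01,"spin":-2.7},{"gripper":0,"tx":0,"ty":0,"tz":0.02,"spin":-2.7},{"gripper":0,"tx":0,"ty":0,"tz":0.02,"spin":0},{"gripper":0,"tx":0,"ty":0,"tz":0.02,"spin":0},{"gripper":0,"tx":0,"ty":0,"tz":0.015,"spin":0},{"gripper":0,"tx":0,"ty":0,"tz":0.005,"spin":0},{"gripper":0,"tx":0,"ty":0,"tz":0,"spin":0},{"gripper":0,"tx":0,"ty":0,"tz":0,"spin":0}]'
python3 - <<'E'
from h import *
for c in("scene","top"):
    f=grab_frame(c);p=f["pixels"][:,:,::-1]
    p=p[200:380,280:460] if c=="scene" else p[140:270,110:240]
    cv2.imwrite(f"pics/{c}7.png",cv2.resize(p,None,fx=3,fy=3,interpolation=2))
    e=sense()["eef_pos"];print(e)
    for d in masks_of(c,"bar_mid")[:1]:print(d["conf"],fit(f,"bar_mid",d["pixels"],e[2]-41))
E
```

```text
clock: 16.9
eef_pos: [554.1, 74.3, 159.6]
tcp_rot: [-3.139, 0.0, 1.571]
contact_force: [0.4, -0.1, -2.1]
opening: 0.171
clock: 17.7
eef_pos: [499.1, 313.5, 159.6]
tcp_rot: [-3.14, 0.001, 1.572]
contact_force: [0.6, 0.4, -1.4]
opening: 0.17
clock: 18.5
eef_pos: [501.4, 311.6, 71.3]
tcp_rot: [3.141, -0.0, 1.665]
contact_force: [0.2, -0.7, -2.1]
opening: 0.173
[501.55715669 311.71778094  71.60793692]
0.56 (np.float64(501.9691726948221), np.float64(311.6528948360852), np.float64(2.8319083153456166), np.float64(0.5900357365608215))
[501.5486754  311.73680881  71.67188881]
0.7 (np.float64(502.3338387412406), np.float64(312.08794238318904), np.float64(2.920130430651812), np.float64(0.6175224781036377))
```

View pics/scene7.png

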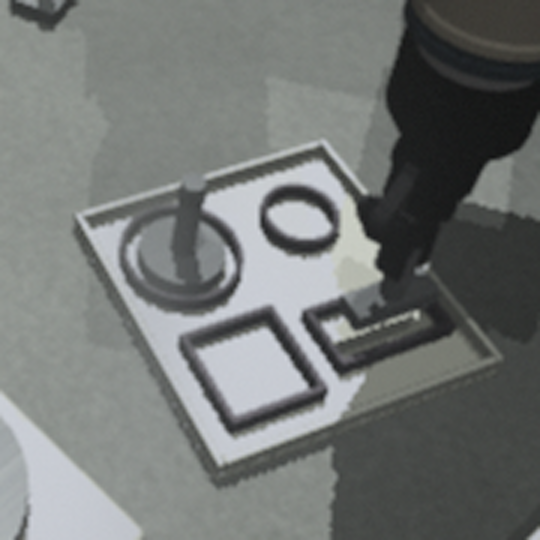

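The bar (crop 390,300) hangs over the oblong nest, parallel to it and at the right spot. Lowering it.

```bash
python3 -m inch '[{"gripper":0,"tx":0,"ty":0,"tz":0.003,"spin":0},{"gripper":0,"tx":0,"ty":0,"tz":0.007,"spin":0},{"gripper":0,"tx":0,"ty":0,"tz":0.007,"spin":0},{"gripper":0,"tx":0,"ty":0,"tz":0.004,"spin":0},{"gripper":0,"tx":0,"ty":0,"tz":0.002,"spin":0},{"gripper":0,"tx":0,"ty":0,"tz":0.001,"spin":0},{"gripper":0,"tx":0,"ty":0,"tz":0,"spin":0},{"gripper":0,"tx":0,"ty":0,"tz":0,"spin":0}]'
python3 -m inch '[{"gripper":0,"tx":0,"ty":0,"tz":0.001,"spin":0},{"gripper":0,"tx":0,"ty":0,"tz":0.0,"spin":0},{"gripper":0,"tx":0,"ty":0,"tz":0.001,"spin":0},{"gripper":0,"tx":0,"ty":0,"tz":0,"spin":0},{"gripper":0,"tx":0,"ty":0,"tz":0,"spin":0},{"gripper":0,"tx":0,"ty":0,"tz":0,"spin":0},{"gripper":0,"tx":0,"ty":0,"tz":0,"spin":0},{"gripper":0,"tx":0,"ty":0,"tz":0,"spin":0}]'
```

```text
clock: 19.5
eef_pos: [501.2, 311.5, 46.9]
tcp_rot: [3.141, -0.0, 1.665]
contact_force: [0.0, 0.6, -2.1]
opening: 0.168
clock: 20.3
eef_pos: [501.2, 311.6, 45.8]
tcp_rot: [3.141, -0.0, 1.665]
contact_force: [-1.9, -2.1, 8.9]
opening: 0.172
```

On the floor (+8.9 N). Releasing and lifting.

```bash
python3 -m inch '[{"gripper":0.022,"tx":0,"ty":0,"tz":0,"spin":0},{"gripper":0.03,"tx":0,"ty":0,"tz":0,"spin":0},{"gripper":0.04,"tx":0,"ty":0,"tz":0,"spin":0},{"gripper":0.05,"tx":0,"ty":0,"tz":0,"spin":0},{"gripper":0.05,"tx":0,"ty":0,"tz":-0.005,"spin":0},{"gripper":0.05,"tx":0,"ty":0,"tz":-0.03,"spin":0},{"gripper":0.05,"tx":0,"ty":0,"tz":-0.04,"spin":0},{"gripper":0.05,"tx":0,"ty":0,"tz":-0.03,"spin":0}]'
python3 - <<'E'
from h import *
f=grab_frame("scene");p=f["pixels"][:,:,::-1][200:380,280:460]
cv2.imwrite(f"pics/scene8.png",cv2.resize(p,None,fx=3,fy=3,interpolation=2))
for d in masks_of("scene","bar_mid")[:1]:print(d["conf"],fit(f,"bar_mid",d["pixels"],5))
print(sense()["eef_pos"])
E
```

```text
clock: 21.1
eef_pos: [501.3, 311.6, 152.0]
tcp_rot: [3.141, -0.0, 1.665]
contact_force: [0.2, 0.8, -0.5]
opening: 0.582
0.97 (np.float64(501.87239077250103), np.float64(311.34563201261466), np.float64(2.8308725153843968), np.float64(0.937450110912323))
[503.44158581 312.93452749 154.54921745]
```

View pics/scene8.png

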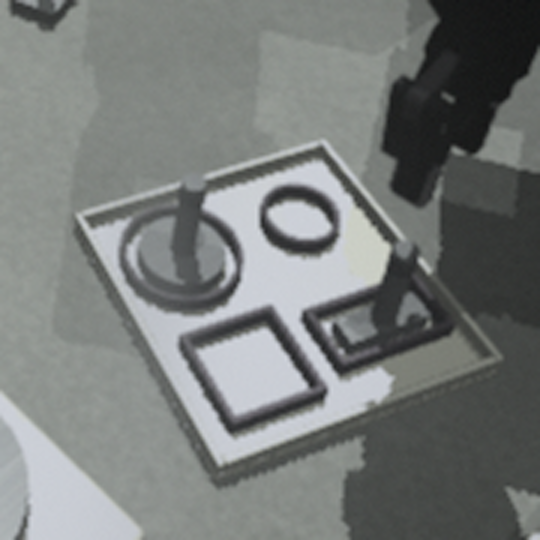

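Bar stands in its nest. Next the rod.

```bash
python3 -m inch '[{"gripper":0.05,"tx":0,"ty":0,"tz":0,"spin":5.4},{"gripper":0.05,"tx":-0.0308,"ty":0.0077,"tz":0,"spin":0},{"gripper":0.05,"tx":-0.0308,"ty":0.0077,"tz":0,"spin":0},{"gripper":0.05,"tx":-0.0308,"ty":0.0077,"tz":0,"spin":0},{"gripper":0.05,"tx":-0.0308,"ty":0.0077,"tz":0,"spin":0},{"gripper":0.05,"tx":-0.0308,"ty":0.0077,"tz":0,"spin":0},{"gripper":0.05,"tx":-0.0308,"ty":0.0077,"tz":0,"spin":0},{"gripper":0.05,"tx":-0.0308,"ty":0.0077,"tz":0,"spin":0}]'
python3 -m inch '[{"gripper":0.05,"tx":-0.0308,"ty":0.0077,"tz":0,"spin":0},{"gripper":0.05,"tx":-0.0308,"ty":0.0077,"tz":0,"spin":0},{"gripper":0.05,"tx":-0.0308,"ty":0.0077,"tz":0,"spin":0},{"gripper":0.05,"tx":-0.0308,"ty":0.0077,"tz":0,"spin":0},{"gripper":0.05,"tx":-0.0308,"ty":0.0077,"tz":0,"spin":0},{"gripper":0.05,"tx":0,"ty":0,"tz":0.016,"spin":0},{"gripper":0.05,"tx":0,"ty":0,"tz":0.016,"spin":0},{"gripper":0.05,"tx":0,"ty":0,"tz":0.016,"spin":0}]'
```

```text
clock: 22.0
eef_pos: [554.6, 94.5, 149.2]
tcp_rot: [-3.141, 0.0, 1.571]
contact_force: [-0.2, -0.2, 0.8]
opening: 0.582
clock: 22.8
eef_pos: [592.9, -58.6, 100.7]
tcp_rot: [-3.141, -0.0, 1.57]
contact_force: [-0.4, -0.3, -0.6]
opening: 0.587
```

```bash
python3 -m inch '[{"gripper":0.05,"tx":0.0005,"ty":0.0005,"tz":0.012,"spin":0},{"gripper":0.05,"tx":0,"ty":0,"tz":0.02,"spin":0},{"gripper":0.05,"tx":0,"ty":0,"tz":0.015,"spin":0},{"gripper":0.05,"tx":0,"ty":0,"tz":0.01,"spin":0},{"gripper":0.05,"tx":0,"ty":0,"tz":0.003,"spin":0},{"gripper":0.05,"tx":0,"ty":0,"tz":0,"spin":0},{"gripper":0.05,"tx":0,"ty":0,"tz":0,"spin":0},{"gripper":0.05,"tx":0,"ty":0,"tz":0,"spin":0}]'
python3 - <<'E'
from h import *
f=grab_frame("scene");p=f["pixels"][:,:,::-1][120:270,170:330]
cv2.imwrite(f"pics/scene9.png",cv2.resize(p,None,fx=4,fy=4,interpolation=2))
E
```

```text
clock: 23.6
eef_pos: [594.4, -57.8, 42.6]
tcp_rot: [3.14, 0.0, 1.57]
contact_force: [0.1, -0.3, 0.2]
opening: 0.581
```

View pics/scene9.png

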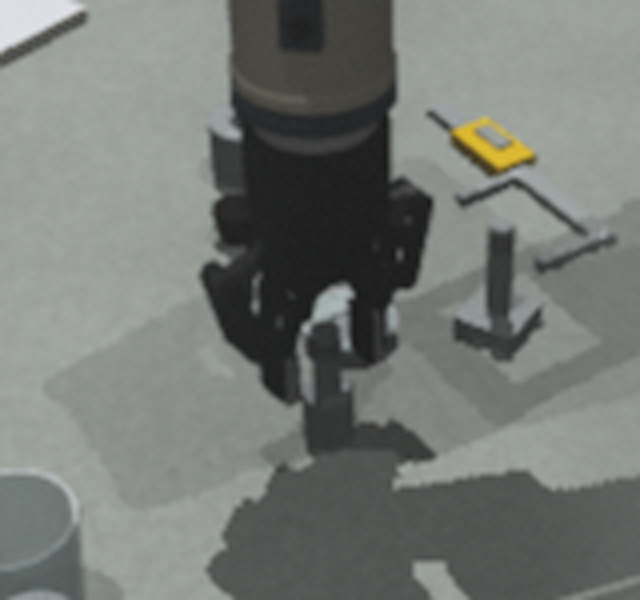

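Rod stem (crop 328,350) between the fingers; closing, lifting.

```bash
python3 -m inch '[{"gripper":0.05,"tx":0,"ty":0,"tz":0,"spin":0},{"gripper":0,"tx":0,"ty":0,"tz":0,"spin":0},{"gripper":0,"tx":0,"ty":0,"tz":0,"spin":0},{"gripper":0,"tx":0,"ty":0,"tz":0,"spin":0},{"gripper":0,"tx":0,"ty":0,"tz":0,"spin":0},{"gripper":0,"tx":0,"ty":0,"tz":0,"spin":0},{"gripper":0,"tx":0,"ty":0,"tz":0,"spin":0},{"gripper":0,"tx":0,"ty":0,"tz":0,"spin":0}]' 60
python3 -m inch '[{"gripper":0,"tx":0,"ty":0,"tz":-0.005,"spin":0},{"gripper":0,"tx":0,"ty":0,"tz":-0.01,"spin":0},{"gripper":0,"tx":0,"ty":0,"tz":-0.02,"spin":0},{"gripper":0,"tx":0,"ty":0,"tz":-0.025,"spin":0},{"gripper":0,"tx":0,"ty":0,"tz":-0.025,"spin":0},{"gripper":0,"tx":0,"ty":0,"tz":-0.02,"spin":0},{"gripper":0,"tx":0,"ty":0,"tz":-0.01,"spin":0},{"gripper":0,"tx":0,"ty":0,"tz":-0.005,"spin":0}]'
```

```text
clock: 24.45
eef_pos: [593.9, -57.7, 42.0]
tcp_rot: [3.141, 0.0, 1.57]
contact_force: [-0.9, 0.0, 5.0]
opening: 0.167
clock: 25.25
eef_pos: [594.2, -57.7, 163.0]
tcp_rot: [3.14, 0.0, 1.571]
contact_force: [0.2, -0.2, -1.7]
opening: 0.171
```

```bash
python3 -m inch '[{"gripper":0,"tx":0.01,"ty":-0.004,"tz":0,"spin":0},{"gripper":0,"tx":0.02,"ty":-0.0085,"tz":0,"spin":0},{"gripper":0,"tx":0.027,"ty":-0.0115,"tz":0,"spin":0},{"gripper":0,"tx":0.027,"ty":-0.0115,"tz":0,"spin":0},{"gripper":0,"tx":0.027,"ty":-0.0115,"tz":0,"spin":0},{"gripper":0,"tx":0.027,"ty":-0.0115,"tz":0,"spin":0},{"gripper":0,"tx":0.027,"ty":-0.0115,"tz":0,"spin":0},{"gripper":0,"tx":0.027,"ty":-0.0115,"tz":0,"spin":0}]'
python3 -m inch '[{"gripper":0,"tx":0.027,"ty":-0.0115,"tz":0,"spin":0},{"gripper":0,"tx":0.027,"ty":-0.0115,"tz":0,"spin":0},{"gripper":0,"tx":0.022,"ty":-0.0095,"tz":0,"spin":0},{"gripper":0,"tx":0.013,"ty":-0.0055,"tz":0,"spin":0},{"gripper":0,"tx":0,"ty":0,"tz":0,"spin":0},{"gripper":0,"tx":0,"ty":0,"tz":0,"spin":0},{"gripper":0,"tx":0,"ty":0,"tz":0,"spin":0},{"gripper":0,"tx":0,"ty":0,"tz":0,"spin":0}]'
python3 -m inch '[{"gripper":0,"tx":0,"ty":0,"tz":0.01,"spin":0},{"gripper":0,"tx":0,"ty":0,"tz":0.02,"spin":0},{"gripper":0,"tx":0,"ty":0,"tz":0.02,"spin":0},{"gripper":0,"tx":0,"ty":0,"tz":0.02,"spin":0},{"gripper":0,"tx":0,"ty":0,"tz":0.015,"spin":0},{"gripper":0,"tx":0,"ty":0,"tz":0.005,"spin":0},{"gripper":0,"tx":0,"ty":0,"tz":0,"spin":0},{"gripper":0,"tx":0,"ty":0,"tz":0,"spin":0}]'
python3 - <<'E'
from h import *
for c in("scene","top"):
    f=grab_frame(c);p=f["pixels"][:,:,::-1]
    p=p[200:380,280:460] if c=="scene" else p[140:270,110:240]
    cv2.imwrite(f"pics/{c}10.png",cv2.resize(p,None,fx=3,fy=3,interpolation=2))
    e=sense()["eef_pos"];print(e)
    for d in masks_of(c,"rod_mid")[:1]:print(d["conf"],fit(f,"rod_mid",d["pixels"],e[2]-42))
E
```

```text
clock: 26.05
eef_pos: [510.4, 135.6, 160.5]
tcp_rot: [-3.139, 0.0, 1.57]
contact_force: [-0.2, -0.5, -2.0]
opening: 0.168
clock: 26.85
eef_pos: [474.7, 222.6, 161.7]
tcp_rot: [-3.142, 0.0, 1.569]
contact_force: [0.7, -0.6, -1.7]
opening: 0.171
clock: 27.65
eef_pos: [474.8, 223.3, 72.1]
tcp_rot: [3.141, -0.0, 1.57]
contact_force: [0.9, 0.4, -0.9]
opening: 0.171
[474.92253039 223.4505033   72.39500491]
0.68 (np.float64(475.6885272659732), np.float64(222.35062330874644), np.float64(2.877334449091737), np.float64(0.5452157258987427))
[474.93359051 223.52607446  72.52961655]
0.55 (np.float64(475.57643685423506), np.float64(213.71415847888426), np.float64(0.01054608380353009), np.float64(0.33961135149002075))
```

View pics/scene10.png

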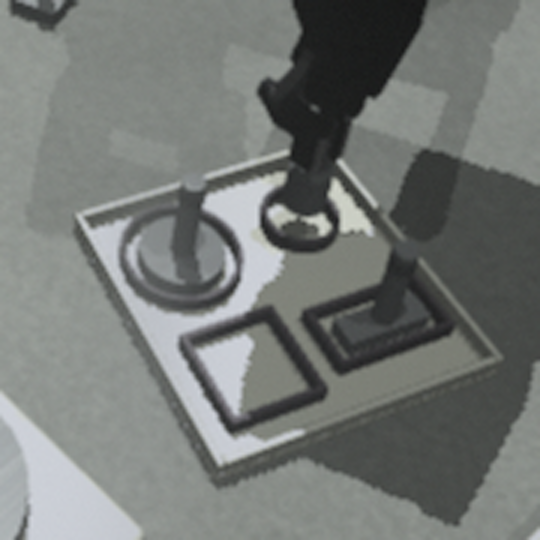

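The rod hangs over the small ring (crop 305,205), aligned within 1.5 mm; the top view is mostly occluded by the arm. Lowering to about 47.

```bash
python3 -m inch '[{"gripper":0,"tx":0,"ty":-0.0005,"tz":0.003,"spin":0},{"gripper":0,"tx":0,"ty":0,"tz":0.007,"spin":0},{"gripper":0,"tx":0,"ty":0,"tz":0.007,"spin":0},{"gripper":0,"tx":0,"ty":0,"tz":0.004,"spin":0},{"gripper":0,"tx":0,"ty":0,"tz":0.002,"spin":0},{"gripper":0,"tx":0,"ty":0,"tz":0.001,"spin":0},{"gripper":0,"tx":0,"ty":0,"tz":0,"spin":0},{"gripper":0,"tx":0,"ty":0,"tz":0,"spin":0}]'
python3 -m inch '[{"gripper":0,"tx":0,"ty":0,"tz":0.001,"spin":0},{"gripper":0,"tx":0,"ty":0,"tz":0.0,"spin":0},{"gripper":0,"tx":0,"ty":0,"tz":0.0005,"spin":0},{"gripper":0,"tx":0,"ty":0,"tz":0,"spin":0},{"gripper":0,"tx":0,"ty":0,"tz":0,"spin":0},{"gripper":0,"tx":0,"ty":0,"tz":0,"spin":0},{"gripper":0,"tx":0,"ty":0,"tz":0,"spin":0},{"gripper":0,"tx":0,"ty":0,"tz":0,"spin":0}]'
```

```text
clock: 28.65
eef_pos: [474.0, 223.4, 47.9]
tcp_rot: [3.141, -0.0, 1.571]
contact_force: [0.7, 0.0, -2.5]
opening: 0.171
clock: 29.45
eef_pos: [474.1, 223.5, 46.9]
tcp_rot: [3.141, -0.0, 1.571]
contact_force: [-1.9, -0.3, 6.1]
opening: 0.168
```

```bash
python3 -m inch '[{"gripper":0.022,"tx":0,"ty":0,"tz":0,"spin":0},{"gripper":0.03,"tx":0,"ty":0,"tz":0,"spin":0},{"gripper":0.04,"tx":0,"ty":0,"tz":0,"spin":0},{"gripper":0.05,"tx":0,"ty":0,"tz":0,"spin":0},{"gripper":0.05,"tx":0,"ty":0,"tz":-0.005,"spin":0},{"gripper":0.05,"tx":0,"ty":0,"tz":-0.03,"spin":0},{"gripper":0.05,"tx":0,"ty":0,"tz":-0.04,"spin":0},{"gripper":0.05,"tx":0,"ty":0,"tz":-0.03,"spin":0}]'
python3 - <<'E'
from h import *
f=grab_frame("scene");p=f["pixels"][:,:,::-1][200:380,280:460]
cv2.imwrite(f"pics/scene11.png",cv2.resize(p,None,fx=3,fy=3,interpolation=2))
for d in masks_of("scene","rod_mid")[:1]:print(d["conf"],fit(f,"rod_mid",d["pixels"],5))
for d in masks_of("scene","square_mid")[:1]:print(d["conf"],fit(f,"square_mid",d["pixels"],0))
f=grab_frame("top")
for d in masks_of("top","square_mid")[:1]:print(d["conf"],fit(f,"square_mid",d["pixels"],0))
E
```

```text
clock: 30.25
eef_pos: [474.1, 223.5, 153.4]
tcp_rot: [3.141, -0.0, 1.57]
contact_force: [0.3, 0.4, -0.1]
opening: 0.588
0.89 (np.float64(473.8249622297103), np.float64(221.58394155689786), np.float64(2.7425109030693875), np.float64(0.9151462316513062))
0.62 (np.float64(452.7802780557887), np.float64(-71.02266867009837), np.float64(0.4445957308935924), np.float64(0.8846153616905212))
0.6 (np.float64(452.2528880243923), np.float64(-69.05456660151475), np.float64(0.363355189952392), np.float64(0.9377493858337402))
```

View pics/scene11.png

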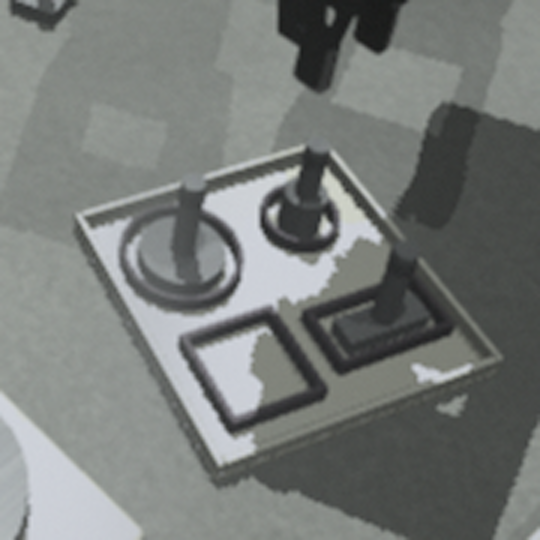

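Rod stands centred in its ring. Last the square.

```bash
python3 -m inch '[{"gripper":0.05,"tx":-0.0294,"ty":-0.0022,"tz":0,"spin":0},{"gripper":0.05,"tx":-0.0294,"ty":-0.0022,"tz":0,"spin":0},{"gripper":0.05,"tx":-0.0294,"ty":-0.0022,"tz":0,"spin":0},{"gripper":0.05,"tx":-0.0294,"ty":-0.0022,"tz":0,"spin":0},{"gripper":0.05,"tx":-0.0294,"ty":-0.0022,"tz":0,"spin":0},{"gripper":0.05,"tx":-0.0294,"ty":-0.0022,"tz":0,"spin":0},{"gripper":0.05,"tx":-0.0294,"ty":-0.0022,"tz":0,"spin":0},{"gripper":0.05,"tx":-0.0294,"ty":-0.0022,"tz":0,"spin":0}]'
python3 -m inch '[{"gripper":0.05,"tx":-0.0294,"ty":-0.0022,"tz":0,"spin":0},{"gripper":0.05,"tx":-0.0294,"ty":-0.0022,"tz":0,"spin":0},{"gripper":0.05,"tx":0,"ty":0,"tz":0,"spin":0},{"gripper":0.05,"tx":0,"ty":0,"tz":0.016,"spin":0},{"gripper":0.05,"tx":0,"ty":0,"tz":0.016,"spin":0},{"gripper":0.05,"tx":0,"ty":0,"tz":0.016,"spin":0},{"gripper":0.05,"tx":0,"ty":0,"tz":0,"spin":0},{"gripper":0.05,"tx":0,"ty":0,"tz":0,"spin":0}]'
```

```text
clock: 31.3
eef_pos: [454.9, -13.0, 149.9]
tcp_rot: [-3.139, -0.0, 1.571]
contact_force: [0.2, 0.4, -0.4]
opening: 0.579
clock: 32.1
eef_pos: [451.1, -70.2, 102.7]
tcp_rot: [-3.139, -0.0, 1.571]
contact_force: [0.1, 0.7, 0.1]
opening: 0.584
```

```bash
python3 -m inch '[{"gripper":0.05,"tx":0,"ty":0.001,"tz":0.012,"spin":0},{"gripper":0.05,"tx":0,"ty":0,"tz":0.02,"spin":0},{"gripper":0.05,"tx":0,"ty":0,"tz":0.015,"spin":0},{"gripper":0.05,"tx":0,"ty":0,"tz":0.01,"spin":0},{"gripper":0.05,"tx":0,"ty":0,"tz":0.004,"spin":0},{"gripper":0.05,"tx":0,"ty":0,"tz":0,"spin":0},{"gripper":0.05,"tx":0,"ty":0,"tz":0,"spin":0},{"gripper":0.05,"tx":0,"ty":0,"tz":0,"spin":0}]'
python3 - <<'E'
from h import *
f=grab_frame("scene");p=f["pixels"][:,:,::-1][100:250,210:370]
cv2.imwrite(f"pics/scene12.png",cv2.resize(p,None,fx=4,fy=4,interpolation=2))
E
```

```text
clock: 32.9
eef_pos: [453.3, -70.7, 42.9]
tcp_rot: [3.14, 0.0, 1.57]
contact_force: [-0.6, -0.1, 0.3]
opening: 0.584
```

View pics/scene12.png

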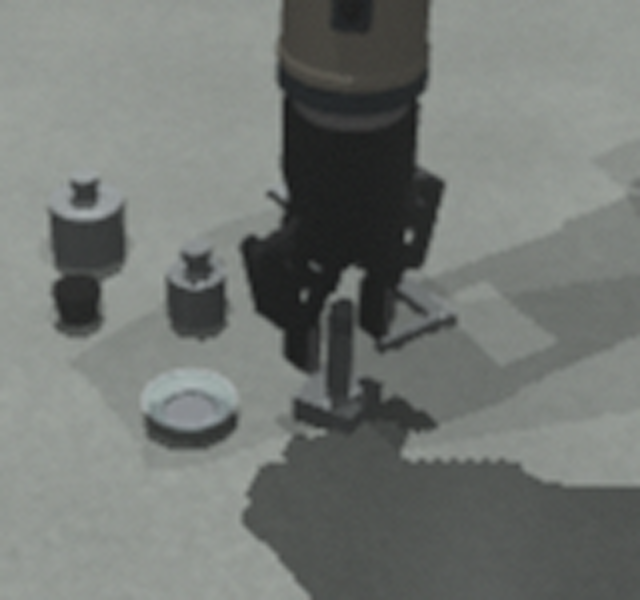

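Square stem (crop 340,345) between the fingers; closing, lifting.

```bash
python3 -m inch '[{"gripper":0.05,"tx":0,"ty":-0.001,"tz":0.001,"spin":0},{"gripper":0,"tx":0,"ty":0,"tz":0,"spin":0},{"gripper":0,"tx":0,"ty":0,"tz":0,"spin":0},{"gripper":0,"tx":0,"ty":0,"tz":0,"spin":0},{"gripper":0,"tx":0,"ty":0,"tz":0,"spin":0},{"gripper":0,"tx":0,"ty":0,"tz":0,"spin":0},{"gripper":0,"tx":0,"ty":0,"tz":0,"spin":0},{"gripper":0,"tx":0,"ty":0,"tz":0,"spin":0}]' 60
python3 -m inch '[{"gripper":0,"tx":0,"ty":0,"tz":-0.005,"spin":0},{"gripper":0,"tx":0,"ty":0,"tz":-0.01,"spin":0},{"gripper":0,"tx":0,"ty":0,"tz":-0.02,"spin":0},{"gripper":0,"tx":0,"ty":0,"tz":-0.025,"spin":0},{"gripper":0,"tx":0,"ty":0,"tz":-0.025,"spin":0},{"gripper":0,"tx":0,"ty":0,"tz":-0.02,"spin":0},{"gripper":0,"tx":0,"ty":0,"tz":-0.01,"spin":0},{"gripper":0,"tx":0,"ty":0,"tz":-0.005,"spin":0}]'
```

```text
clock: 33.75
eef_pos: [451.9, -70.7, 41.5]
tcp_rot: [3.141, 0.0, 1.57]
contact_force: [-0.2, 0.6, 6.5]
opening: 0.171
clock: 34.55
eef_pos: [452.1, -70.7, 162.4]
tcp_rot: [3.14, 0.0, 1.571]
contact_force: [0.3, -0.4, -1.7]
opening: 0.167
```

```bash
python3 -m inch '[{"gripper":0,"tx":0.012,"ty":0.005,"tz":0,"spin":0},{"gripper":0,"tx":0.022,"ty":0.0085,"tz":0,"spin":0},{"gripper":0,"tx":0.025,"ty":0.0097,"tz":0,"spin":0},{"gripper":0,"tx":0.025,"ty":0.0097,"tz":0,"spin":0},{"gripper":0,"tx":0.025,"ty":0.0097,"tz":0,"spin":0},{"gripper":0,"tx":0.025,"ty":0.0097,"tz":0,"spin":0},{"gripper":0,"tx":0.025,"ty":0.0097,"tz":0,"spin":0},{"gripper":0,"tx":0.025,"ty":0.0097,"tz":0,"spin":0}]'
python3 -m inch '[{"gripper":0,"tx":0.025,"ty":0.0097,"tz":0,"spin":0},{"gripper":0,"tx":0.025,"ty":0.0097,"tz":0,"spin":0},{"gripper":0,"tx":0.025,"ty":0.0097,"tz":0,"spin":0},{"gripper":0,"tx":0.025,"ty":0.0097,"tz":0,"spin":0},{"gripper":0,"tx":0.025,"ty":0.0097,"tz":0,"spin":0},{"gripper":0,"tx":0.025,"ty":0.0097,"tz":0,"spin":0},{"gripper":0,"tx":0.013,"ty":0.005,"tz":0,"spin":0},{"gripper":0,"tx":0.006,"ty":0.002,"tz":0,"spin":0}]'
python3 -m inch '[{"gripper":0,"tx":0,"ty":0,"tz":0,"spin":6.5},{"gripper":0,"tx":0,"ty":0,"tz":0,"spin":6.5},{"gripper":0,"tx":0,"ty":0,"tz":0,"spin":6.5},{"gripper":0,"tx":0,"ty":0,"tz":0,"spin":6.5},{"gripper":0,"tx":0,"ty":0,"tz":0,"spin":6.5},{"gripper":0,"tx":0,"ty":0,"tz":0,"spin":6.5},{"gripper":0,"tx":0,"ty":0,"tz":0,"spin":0},{"gripper":0,"tx":0,"ty":0,"tz":0,"spin":0}]'
python3 -m inch '[{"gripper":0,"tx":0,"ty":0,"tz":0.01,"spin":0},{"gripper":0,"tx":0,"ty":0,"tz":0.02,"spin":0},{"gripper":0,"tx":0,"ty":0,"tz":0.02,"spin":0},{"gripper":0,"tx":0,"ty":0,"tz":0.02,"spin":0},{"gripper":0,"tx":0,"ty":0,"tz":0.015,"spin":0},{"gripper":0,"tx":0,"ty":0,"tz":0.005,"spin":0},{"gripper":0,"tx":0,"ty":0,"tz":0,"spin":0},{"gripper":0,"tx":0,"ty":0,"tz":0,"spin":0}]'
python3 - <<'E'
from h import *
for c in("scene","top"):
    f=grab_frame(c);p=f["pixels"][:,:,::-1]
    p=p[200:380,280:460] if c=="scene" else p[140:270,110:240]
    cv2.imwrite(f"pics/{c}13.png",cv2.resize(p,None,fx=4,fy=4,interpolation=2)[:600])
    e=sense()["eef_pos"];print(e)
    for d in masks_of(c,"square_mid")[:1]:print(d["conf"],fit(f,"square_mid",d["pixels"],e[2]-41.5))
E
```

```text
clock: 35.35
eef_pos: [523.1, 115.1, 159.9]
tcp_rot: [-3.139, 0.0, 1.571]
contact_force: [-0.1, 0.3, -2.0]
opening: 0.17
clock: 36.15
eef_pos: [588.4, 283.6, 159.9]
tcp_rot: [-3.14, 0.001, 1.572]
contact_force: [0.4, -0.8, -2.9]
opening: 0.17
clock: 36.95
eef_pos: [588.4, 281.7, 160.9]
tcp_rot: [-3.141, 0.001, 0.893]
contact_force: [-0.0, 0.4, -1.3]
opening: 0.176
clock: 37.75
eef_pos: [589.3, 282.5, 71.9]
tcp_rot: [3.141, -0.001, 0.89]
contact_force: [0.6, 1.2, -1.1]
opening: 0.171
[589.46268826 282.62700393  72.22291109]
0.83 (np.float64(589.2613465545639), np.float64(281.64652466452526), np.float64(1.2373333504839739), np.float64(0.8515173196792603))
[589.4281294  282.58992628  72.27658632]
0.62 (np.float64(586.9191484908931), np.float64(275.698601852665), np.float64(0.37869815344806357), np.float64(0.5244324207305908))
```

View pics/scene13.png

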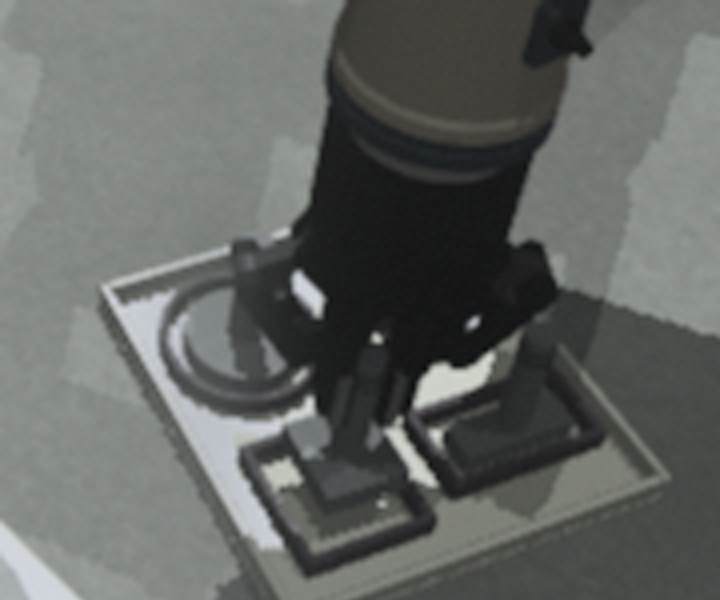

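View pics/top13.png

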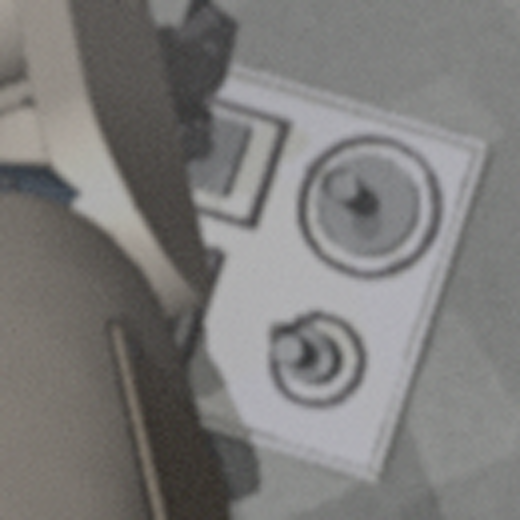

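The square (crop 350,465) hangs parallel over its frame, and the other stems clear the fingers by more than 25 mm. Lowering to about 46.5.

```bash
python3 -m inch '[{"gripper":0,"tx":0,"ty":0,"tz":0.003,"spin":0},{"gripper":0,"tx":0,"ty":0,"tz":0.007,"spin":0},{"gripper":0,"tx":0,"ty":0,"tz":0.007,"spin":0},{"gripper":0,"tx":0,"ty":0,"tz":0.004,"spin":0},{"gripper":0,"tx":0,"ty":0,"tz":0.002,"spin":0},{"gripper":0,"tx":0,"ty":0,"tz":0.001,"spin":0},{"gripper":0,"tx":0,"ty":0,"tz":0,"spin":0},{"gripper":0,"tx":0,"ty":0,"tz":0,"spin":0}]'
python3 -m inch '[{"gripper":0,"tx":0,"ty":0,"tz":0.001,"spin":0},{"gripper":0,"tx":0,"ty":0,"tz":0.0,"spin":0},{"gripper":0,"tx":0,"ty":0,"tz":0.0005,"spin":0},{"gripper":0,"tx":0,"ty":0,"tz":0,"spin":0},{"gripper":0,"tx":0,"ty":0,"tz":0,"spin":0},{"gripper":0,"tx":0,"ty":0,"tz":0,"spin":0},{"gripper":0,"tx":0,"ty":0,"tz":0,"spin":0},{"gripper":0,"tx":0,"ty":0,"tz":0,"spin":0}]'
```

```text
clock: 38.75
eef_pos: [588.9, 282.4, 47.4]
tcp_rot: [3.141, -0.0, 0.89]
contact_force: [0.2, 0.2, -2.1]
opening: 0.17
clock: 39.55
eef_pos: [589.1, 282.5, 46.5]
tcp_rot: [3.141, -0.001, 0.89]
contact_force: [-0.4, -0.2, 5.1]
opening: 0.168
```

```bash
python3 -m inch '[{"gripper":0.022,"tx":0,"ty":0,"tz":0,"spin":0},{"gripper":0.03,"tx":0,"ty":0,"tz":0,"spin":0},{"gripper":0.035,"tx":0,"ty":0,"tz":0,"spin":0},{"gripper":0.04,"tx":0,"ty":0,"tz":0,"spin":0},{"gripper":0.04,"tx":0,"ty":0,"tz":-0.005,"spin":0},{"gripper":0.04,"tx":0,"ty":0,"tz":-0.03,"spin":0},{"gripper":0.04,"tx":0,"ty":0,"tz":-0.04,"spin":0},{"gripper":0.04,"tx":0,"ty":0,"tz":-0.03,"spin":0}]'
python3 -m inch '[{"gripper":0.04,"tx":0.02,"ty":-0.02,"tz":-0.02,"spin":0},{"gripper":0.04,"tx":0.02,"ty":-0.02,"tz":-0.02,"spin":0},{"gripper":0.04,"tx":0.02,"ty":-0.02,"tz":-0.02,"spin":0},{"gripper":0.04,"tx":0.02,"ty":-0.02,"tz":-0.02,"spin":0},{"gripper":0.04,"tx":0.02,"ty":-0.02,"tz":-0.02,"spin":0},{"gripper":0.04,"tx":0.02,"ty":-0.02,"tz":0,"spin":0},{"gripper":0.04,"tx":0.02,"ty":-0.02,"tz":0,"spin":0},{"gripper":0.04,"tx":0.01,"ty":-0.01,"tz":0,"spin":0}]'
python3 - <<'E'
from h import *
for c in("scene","top"):
    f=grab_frame(c);cv2.imwrite(f"pics/{c}14.png",f["pixels"][:,:,::-1])
    for n in list(SH)[:6]:
        for d in masks_of(c,n)[:1]:
            r=fit(f,n,d["pixels"],0 if n[0]=="w" else 5);print(c,n,round(d["conf"],2),np.round(r,2))
E
```

```text
clock: 40.35
eef_pos: [589.2, 282.5, 153.1]
tcp_rot: [3.141, -0.001, 0.89]
contact_force: [0.4, 0.5, -0.0]
opening: 0.47
clock: 41.15
eef_pos: [566.1, 495.4, 251.1]
tcp_rot: [-3.141, -0.001, 0.891]
contact_force: [-0.9, 0.6, -0.6]
opening: 0.471
scene disc_mid 0.56 [5.6102e+02 1.9318e+02 3.0000e-01 9.1000e-01]
scene rod_mid 0.87 [473.51 221.69   2.62   0.92]
scene square_mid 0.65 [589.39 281.06   1.24   0.95]
scene bar_mid 0.56 [501.04 310.74   2.86   0.91]
scene weight_big_mid 0.83 [ 476.17 -315.02    3.06    0.95]
scene weight_small_mid 0.61 [ 4.6306e+02 -2.0690e+02  3.2000e-01  9.5000e-01]
top disc_mid 0.83 [560.28 198.01   3.03   0.83]
top rod_mid 0.67 [4.7451e+02 2.2535e+02 1.1000e-01 9.4000e-01]
top square_mid 0.89 [589.15 283.62   1.26   0.89]
top bar_mid 0.66 [501.6  313.51   2.83   0.91]
top weight_big_mid 0.85 [ 4.7532e+02 -3.1072e+02  2.4000e-01  9.2000e-01]
top weight_small_mid 0.78 [ 4.6097e+02 -2.0318e+02  1.2000e-01  9.0000e-01]
```

View pics/scene14.png

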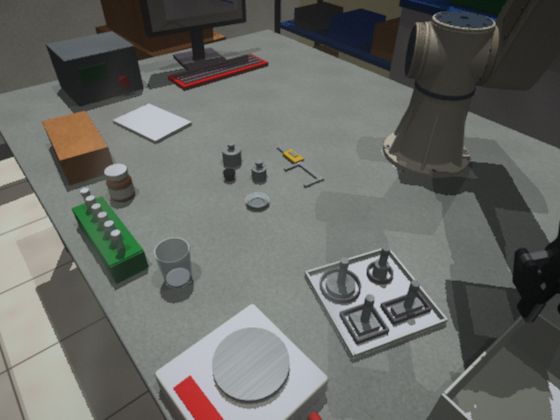

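View pics/top14.png

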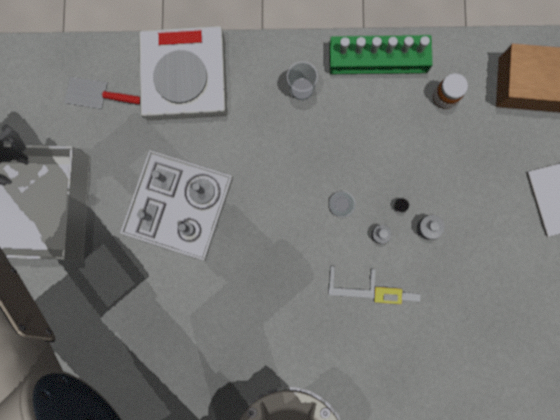

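All four probes stand upright in their nests: scene pixels (341,288), (380,272), (362,322) and (407,305). The weights have not moved, and the gripper is clear, so I'm handing in.

```bash
python3 -c "
from rig import *
s=sense();print(s['clock'],s['contact_force'],s['qvel'].round(3));sign_off()"
```

```text
41.85 [-1.02669737 -0.22575925 -0.37651147] [ 0.001  0.002 -0.001 -0.001 -0.001 -0.001]
the job is handed in; nothing more can be done
```

All four probes are standing upright in their matching nests, and I handed the job in at 41.9 s of the 112 s allowed. I gripped each one by the stem and lowered it until the wrist force showed the foot on the tray floor. Then I opened the fingers and lifted clear.

- **Probe positions:** in the last pictures, each probe was within about 3 mm of its nest's centre in either camera (14 mm allowed).
- **Foot angles:** the square and the bar lay parallel to their frames to about 2°.
- **Balance weights:** both read within 2 mm of where they started (20 mm allowed), and I never touched them.
- **Robot at the end:** it was at rest, about 250 mm above the table and touching nothing.

**Disagreements:**
- **Camera offset:** the two cameras differ by 2 to 5 mm along y, so I averaged them.
- **Top camera:** while the rod and square were held over their nests, the arm hid them from it and its fits were poor. I used the scene camera and the arm's own position readings there.

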